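# Count along the divider rack and store a module in the third gap

### The job

Starting at the end of the rack marked by the round block, run a fingertip along the row of springy tabs, brushing the first, second and third tab clearly aside in turn, and lift off over the third gap without bending the fourth or any later tab (the gap between the first two tabs is the first gap; filled gaps count too). Then, without gripping or lifting it, gently push the loose sensor module that lies in front of the rack along the bench into that third gap until it is fully home, its near end level with the front of the dividers. Leave the two stored modules and everything else where they are and finish clear of everything.

Things in the scene. Friction and masses are not known exactly. Their poses are not given: they have to be found in the camera images.
- rack: Fixed white rack: 7 dividers (8 mm thick, 30 high, round noses, 54 mm pitch) make 6 gaps 46 mm wide, 64 deep, with a 30 mm high back bar and no floor (bench runs in). A springy steel tab stands on each divider. Origin: on the bench, middle of the line of noses (the mouths, x = 0). x points into the gaps, y along the row, z up. Gap centres y = -135, -81, -27, 27, 81, 135 mm.
- round_end: White round block, 40 mm diameter, 26 mm high, fixed on the bench just beyond one end of the rack (its centre at rack y +200 or -200 mm, x 35 mm). It marks the end from which gaps are counted; which end varies. Origin at its foot's centre.
- bar_end: White straight bar block, 64 (along rack x) x 16 x 26 mm high, fixed likewise at the other end of the rack. Origin at its foot's centre.
- module: Sensor module to store: aluminium box 60 (x) x 38 (y) x 22 mm high, flat black round cap (26 mm across, 4 high) on top; 0.10 to 0.21 kg. Lies loose in front of the rack's mouths, its length pointing roughly into the gaps. Origin: centre of its underside. Home: near end level with the noses, origin at rack x = 30 mm (the back bar stops it at 34).
- stored_1: Identical module already in the end gap at rack y = -135 mm. Leave alone. Origin at the centre of its underside.
- stored_2: Identical module already in the end gap at rack y = +135 mm. Leave alone. Origin at the centre of its underside.
- jar: Small jar, 38 mm diameter, 50 mm high, loose on the bench near the rack's +y end. Bystander. Origin at its foot.
- tin: Round flat tin, 48 mm diameter, 28 mm high, loose near the rack's -y end. Bystander. Origin at its foot.
- spool: Flanged spool, 56 mm diameter, 40 mm high, loose behind the rack. Bystander. Origin at its foot.
- screwdriver: Screwdriver lying at the right of the bench. Bystander.
- bottle: Bottle, 60 mm diameter, 150 mm high, standing at the left. Bystander. Origin at its foot.
- tab_a (a joint): Bend (rad) of the steel tab on the divider at rack y = -162 mm: 0 upright, positive = top leans to rack -y, limit 1.2. Tab 16 mm wide, centred at rack x = 44 mm, 2.5 thick, hinged on the divider's top (30 mm up), tip 56 mm above the bench. A fingertip running along the row 5 to 7 mm below tip height bends it about 0.7 rad with 2 to 4 N, slips past, and it springs upright.
- tab_b (a joint): Bend (rad) of the steel tab on the divider at rack y = -108 mm: 0 upright, positive = top leans to rack -y, limit 1.2. Tab 16 mm wide, centred at rack x = 44 mm, 2.5 thick, hinged on the divider's top (30 mm up), tip 56 mm above the bench. A fingertip running along the row 5 to 7 mm below tip height bends it about 0.7 rad with 2 to 4 N, slips past, and it springs upright.
- tab_c (a joint): Bend (rad) of the steel tab on the divider at rack y = -54 mm: 0 upright, positive = top leans to rack -y, limit 1.2. Tab 16 mm wide, centred at rack x = 44 mm, 2.5 thick, hinged on the divider's top (30 mm up), tip 56 mm above the bench. A fingertip running along the row 5 to 7 mm below tip height bends it about 0.7 rad with 2 to 4 N, slips past, and it springs upright.
- tab_d (a joint): Bend (rad) of the steel tab on the divider at rack y = 0 mm: 0 upright, positive = top leans to rack -y, limit 1.2. Tab 16 mm wide, centred at rack x = 44 mm, 2.5 thick, hinged on the divider's top (30 mm up), tip 56 mm above the bench. A fingertip running along the row 5 to 7 mm below tip height bends it about 0.7 rad with 2 to 4 N, slips past, and it springs upright.
- tab_e (a joint): Bend (rad) of the steel tab on the divider at rack y = 54 mm: 0 upright, positive = top leans to rack -y, limit 1.2. Tab 16 mm wide, centred at rack x = 44 mm, 2.5 thick, hinged on the divider's top (30 mm up), tip 56 mm above the bench. A fingertip running along the row 5 to 7 mm below tip height bends it about 0.7 rad with 2 to 4 N, slips past, and it springs upright.
- tab_f (a joint): Bend (rad) of the steel tab on the divider at rack y = 108 mm: 0 upright, positive = top leans to rack -y, limit 1.2. Tab 16 mm wide, centred at rack x = 44 mm, 2.5 thick, hinged on the divider's top (30 mm up), tip 56 mm above the bench. A fingertip running along the row 5 to 7 mm below tip height bends it about 0.7 rad with 2 to 4 N, slips past, and it springs upright.
- tab_g (a joint): Bend (rad) of the steel tab on the divider at rack y = 162 mm: 0 upright, positive = top leans to rack -y, limit 1.2. Tab 16 mm wide, centred at rack x = 44 mm, 2.5 thick, hinged on the divider's top (30 mm up), tip 56 mm above the bench. A fingertip running along the row 5 to 7 mm below tip height bends it about 0.7 rad with 2 to 4 N, slips past, and it springs upright.
Mind the look-alikes: they are no part of the job. Leave any brown or turquoise look-alike of the module alone.

How it is judged (in metres and radians):
On the way, in this order (a step that is already met when the one before it is completed fails the run):
1. the first tab from the round block's end is brushed aside (((y of round_end in the frame of rack above 0 m and (value of joint tab_g above 0.2 rad or value of joint tab_g below -0.2 rad)) or (y of round_end in the frame of rack below 0 m and (value of joint tab_a above 0.2 rad or value of joint tab_a below -0.2 rad)))), for 0.03 s.
2. the second tab from the round block's end is brushed aside (((y of round_end in the frame of rack above 0 m and (value of joint tab_f above 0.2 rad or value of joint tab_f below -0.2 rad)) or (y of round_end in the frame of rack below 0 m and (value of joint tab_b above 0.2 rad or value of joint tab_b below -0.2 rad)))), for 0.03 s.
3. the third tab from the round block's end is brushed aside (((y of round_end in the frame of rack above 0 m and (value of joint tab_e above 0.2 rad or value of joint tab_e below -0.2 rad)) or (y of round_end in the frame of rack below 0 m and (value of joint tab_c above 0.2 rad or value of joint tab_c below -0.2 rad)))), for 0.03 s.
At the end, for the whole second after the job is handed in: Module flat and still in the third gap from the round block, within 9 mm of its middle line, origin 23 to 38 mm inside the mouth (home 30), within 0.2 rad of the gap; tabs upright within 0.12 rad; stored modules within 12 mm, other bystanders within 30 mm of their starts (((y of round_end in the frame of rack above 0 m and y of module in the frame of rack between 0.018 and 0.036 m) or (y of round_end in the frame of rack below 0 m and y of module in the frame of rack between -0.036 and -0.018 m)) and x of module in the frame of rack between 0.023 and 0.038 m and angle between the x axis of module and the x axis of rack, either way round below 0.2 rad and height (world z) of module below 0.004 m and angle between module's own z axis and vertical below 0.06 rad and linear speed of module below 0.01 m/s and value of joint tab_a between -0.12 and 0.12 rad and value of joint tab_b between -0.12 and 0.12 rad and value of joint tab_c between -0.12 and 0.12 rad and value of joint tab_d between -0.12 and 0.12 rad and value of joint tab_e between -0.12 and 0.12 rad and value of joint tab_f between -0.12 and 0.12 rad and value of joint tab_g between -0.12 and 0.12 rad and distance of each of jar, tin, spool, screwdriver, bottle from where it was at the start of the episode below 0.03 m and distance of each of stored_1, stored_2 from where it was at the start of the episode below 0.012 m); the robot touches nothing.
It fails at once if a tab beyond the third is bent (counted too far, or from the wrong end) ((value of joint tab_d above 0.2 rad or value of joint tab_d below -0.2 rad) or (y of round_end in the frame of rack above 0 m and ((value of joint tab_a above 0.2 rad or value of joint tab_a below -0.2 rad) or (value of joint tab_b above 0.2 rad or value of joint tab_b below -0.2 rad) or (value of joint tab_c above 0.2 rad or value of joint tab_c below -0.2 rad))) or (y of round_end in the frame of rack below 0 m and ((value of joint tab_e above 0.2 rad or value of joint tab_e below -0.2 rad) or (value of joint tab_f above 0.2 rad or value of joint tab_f below -0.2 rad) or (value of joint tab_g above 0.2 rad or value of joint tab_g below -0.2 rad)))).
It fails at once if the module is lifted off the bench or tipped (height (world z) of module above 0.012 m or angle between module's own z axis and vertical above 0.3 rad).
It fails at once if the module is gripped (it lies between the fingers and they press on it with over 12 N) (x of the grasp point in the frame of module between -0.031 and 0.031 m and y of the grasp point in the frame of module between -0.02 and 0.02 m and z of the grasp point in the frame of module below 0.03 m and contact force between the fingers and module above 12 N).
It fails at once if the module is shoved hard (over 60 N) (contact force between the fingers and module above 60 N).
It fails at once if something else on the bench is displaced (30 mm; 12 mm for the stored modules) (distance of any of jar, tin, spool, screwdriver, bottle from where it was at the start of the episode above 0.03 m or distance of any of stored_1, stored_2 from where it was at the start of the episode above 0.012 m).
It also fails if it takes over 64 s, if anything falls off the work surface, if the arm or the gripper's body presses on something with over 40 N, if the wrist force passes 120 N, or if a joint passes its speed limit or range.

### The arm

A 6-joint arm with a two-finger parallel gripper is mounted at the origin on the work surface. World frame = base frame: x ahead of the robot, y to its left, z up, the work surface at z = 0. Lengths are in mm, angles in rad, forces in N, time in s.
With the tool pointing down it reaches from about 350 to 875 mm from the base axis. Payload 4.2 kg.
Tool frame: the origin (TCP) lies midway between the tips of the shut fingers; the grasp point (between the pads) lies 19 mm behind it; z points along the fingers, y is the line along which they close (so a half turn about z gives the same grasp; the last joint's range is limited). The gripper opens to 85 mm and grips with 20 to 120 N. Pads are 22 mm wide; open, the fingers measure 114 mm over their backs; the gripper's body (76 mm by 85 mm) begins 54 mm behind the grasp point. The pads swing forward as they close: fully open they stand 13 mm farther back than shut.
Start: joints at [1.387, 0.385, 0.008, 0, -1.194, -0.259], TCP at [267.761, 564.715, 231.312] pointing down, gripper open.
Joint ranges: [-3.14, 3.14], [-1.21, 2.06], [-1.07, 1.41], [-3.16, 2.05], [-2.99, -0.16], [-3.1, 3.1]. Speed limits (rad/s): [2.79, 2.79, 3.14, 3.14, 3.14, 3.14].

### API

Orientations are given as a unit quaternion [x, y, z, w].
In Python, from bench import arm gives the robot as it stands.
- The arm moves only by the tool send_rows, never from a script. Its argument "targets" is a list of rows, each an object of numbers: "gripper": the gripper command: -1 is fully open, 1 is shut, values between are in proportion; "x", "y", "z": the shift along the tool's x, y, z in cm; "ax", "ay", "az": the turn, a rotation vector about the tool's x, y, z in degrees. A call has 1 to 5 rows; each row shifts and turns the commanded pose from where the row before left it, along the tool's axes as they then stand; what a row does not reach is not made up. A row lasts 1/12 s, in which the tool goes at most 41.7 mm and 7.16 degrees, less where a joint would pass 70% of its speed; a pose out of reach is approached as far as the arm can. A call is refused whole if a number of a shift passes 4.17 or a number of a turn 7.16, either way. A call with a gripper value outside its range is refused whole. The fingers move at their own pace and stop on an object; the grip force is fixed at half the most. Time passes only in rows, so rows that do not move let the fingers close. It gives the time, the measured TCP pose, the force, the opening and the grip force at its end, in the units of the state.
- arm.read_state(): the state, without advancing time (a new reading comes with each control period).
- arm.get_image(name): name is "scene" or "side" or "wrist"; returns (picture, depth): 480x640x3 uint8, red, green, blue; 480x640 float32, mm along the optical axis (not along the pixel's ray), 0 where there is no reading.
- arm.camera_model(name): a dict with "fx", "fy", "cx", "cy" (pixels), "cam_to_world" (4x4, takes a point from camera to world coordinates). Camera axes: x right, y down, z forward; pixel columns grow to the right and rows downward; lengths in mm; the calibration is good to about 2 mm. The wrist camera is an equidistant fisheye: a pixel r from the principal point sees the ray r / f radians off the axis. A picture is of the moment at which its call begins: read the wrist's pose just before it. camera_model takes no time and is no camera call; for the wrist camera it gives the pose at the moment of the call.
- arm.job_done(): hands the job in; it is judged then, once.
Trained networks look in the newest picture that a camera, given by its name, has taken for a name from the list of things; names that differ only in an ending like _2 or _b are one class to them, and where a whole thing is asked for, a point or a joint stands for the part that bears it (a point fixed in the world has none). Each returns a list of dicts, best first, with "score" (0 to 1); they miss things now and then, are a little off and sometimes report something else, mostly with a low value. They report only what shows in the picture. A call takes as long as a camera call. They do not tell look-alikes from the thing itself.
- arm.boxes_of(camera, thing): "rect" ([left, top, width, height] in pixels, round what is visible of it).
The state is a dict: "clock": time; "joints": joint angles; "joint_vel": joint speeds; "joint_efforts": joint torques, N m; "position": TCP position; "ee_rot": TCP orientation; "contact_force": force on the tool from outside, world axes, zero at the start; "wrist_torque": the same for the moment, N m; "gripper_width": finger opening in mm; "grasp_force": force on a finger pad.
Only numpy, scipy, OpenCV 4.12 (cv2) and the standard library are available. Lean on these libraries where they do the work, as an engineer would, in place of code of your own. Each camera call takes 0.05 s, during which the arm holds its last target. There are 200 camera calls.

## Working session

There is one attempt and no reset: what is moved stays moved. The work goes in short steps, Python scripts to look and compute and a tool call to move; the robot and the scene stay as the last step left them, time stands still between calls to the robot, and variables do not carry over. Pictures are saved under pics/ and viewed, at most 10 in all, crops included, and the job is handed in when it is done.

Besides the shell and the picture viewer there is one more tool, called as name([rows], argument=value, ...), one row to a line, values as JSON. send_rows: Moves the arm, as the interface text tells. Its arguments: {"type":"object","properties":{"targets":{"type":"array"}},"required":["targets"]}

```bash
mkdir -p pics; python3 - <<'E'
from bench import arm
import cv2,numpy as np
s=arm.read_state();print(s['clock'],s['position'],s['ee_rot'],s['gripper_width'])
for n in ['scene','side']:
    p,d=arm.get_image(n);cv2.imwrite(f'pics/{n}0.png',p[:,:,::-1]);np.savez(f'pics/{n}0.npz',p=p,d=d)
    print(n,arm.camera_model(n))
    for t in ['rack','round_end','bar_end','module','jar','tin','spool']:
        print(t,[(np.round(b['rect']).tolist(),round(b['score'],2)) for b in arm.boxes_of(n,t)])
E
```

```text
0.0 [267.51907486 564.20529819 230.20830362] [ 9.75570156e-01 -2.19685316e-01 -1.82956258e-04  1.09534505e-03] 85.62783505185675
scene {'fx': 439.6380060619652, 'fy': 439.6380060619652, 'cx': 315.3557620654117, 'cy': 237.92738692562293, 'cam_to_world': array([[-7.12957117e-01,  5.79047454e-01, -3.95469588e-01,
         9.31012422e+02],
       [ 7.01085086e-01,  5.99190875e-01, -3.86587632e-01,
         3.77589928e+02],
       [ 1.31091841e-02, -5.52878234e-01, -8.33158933e-01,
         8.64637187e+02],
       [ 0.00000000e+00,  0.00000000e+00,  0.00000000e+00,
         1.00000000e+00]])}
rack [([221.0, 205.0, 115.0, 120.0], 0.59), ([300.0, 285.0, 31.0, 32.0], 0.44), ([382.0, 298.0, 19.0, 29.0], 0.41)]
round_end [([327.0, 314.0, 14.0, 19.0], 0.74), ([402.0, 370.0, 42.0, 48.0], 0.64)]
bar_end [([218.0, 195.0, 28.0, 19.0], 0.66)]
module [([372.0, 209.0, 19.0, 28.0], 0.9), ([295.0, 165.0, 20.0, 25.0], 0.87), ([341.0, 171.0, 17.0, 25.0], 0.58), ([290.0, 203.0, 30.0, 22.0], 0.56)]
jar [([382.0, 300.0, 18.0, 31.0], 0.56)]
tin [([245.0, 165.0, 16.0, 24.0], 0.83)]
spool [([218.0, 257.0, 28.0,
[... 334 characters left out ...]
041e+02],
       [ 3.72822335e-03, -7.50881079e-01, -6.60426912e-01,
         7.49178266e+02],
       [ 0.00000000e+00,  0.00000000e+00,  0.00000000e+00,
         1.00000000e+00]])}
rack [([321.0, 190.0, 60.0, 127.0], 0.7)]
round_end [([323.0, 188.0, 61.0, 132.0], 0.58), ([330.0, 186.0, 10.0, 14.0], 0.49), ([352.0, 258.0, 8.0, 3.0], 0.49)]
bar_end [([342.0, 319.0, 40.0, 16.0], 0.68)]
module [([193.0, 272.0, 36.0, 30.0], 0.82), ([271.0, 266.0, 34.0, 23.0], 0.73), ([233.0, 301.0, 31.0, 33.0], 0.72), ([206.0, 225.0, 37.0, 25.0], 0.66)]
jar [([282.0, 164.0, 15.0, 24.0], 0.89)]
tin [([295.0, 330.0, 25.0, 37.0], 0.89)]
spool [([389.0, 244.0, 26.0, 29.0], 0.66), ([244.0, 408.0, 111.0, 72.0], 0.36)]
```

View pics/scene0.png

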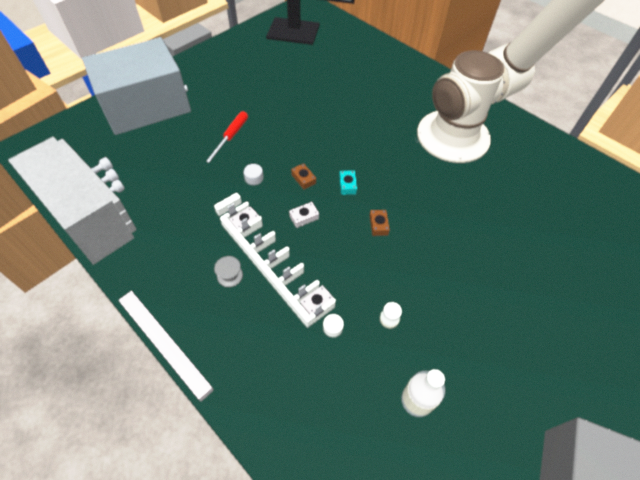

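View pics/side0.png

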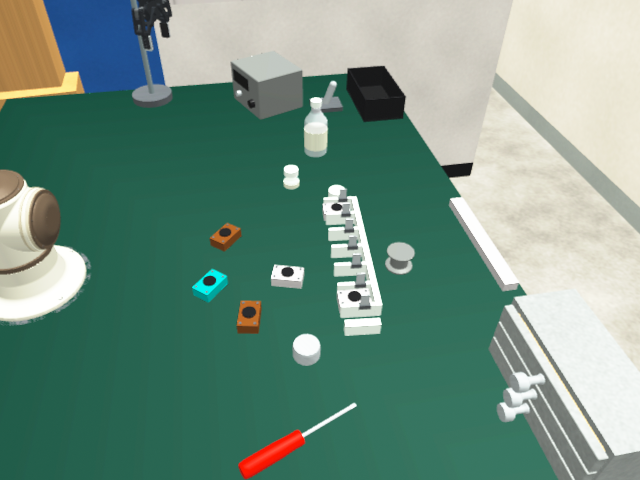

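The scene camera shows the round block at (333,325), at the rack's +y end, and the bar block at (228,204). The silver module is at (304,214), which is (288,276) in the side view. Look-alikes in the scene view are brown (304,176), brown (380,222) and turquoise (348,182). The two stored modules are in the end gaps, at (244,218) and (317,299). I choose the silver module at (304,214).

```bash
cat > h.py <<'E'
import numpy as np,cv2
from bench import arm
def cloud(n,p,d,M=None):
    M=M or arm.camera_model(n);v,u=np.mgrid[:480,:640]
    P=np.stack([(u-M['cx'])/M['fx']*d,(v-M['cy'])/M['fy']*d,d],-1)
    return P@M['cam_to_world'][:3,:3].T+M['cam_to_world'][:3,3]
E
python3 - <<'E'
from h import *
S=3 # px/mm inverse
big=[]
for n in ['scene','side']:
    z=np.load(f'pics/{n}0.npz');W=cloud(n,z['p'],z['d'])
    for nm,(u,v) in {'scene':{'bench':(350,260),'module':(304,212),'round':(333,322),'bar':(228,203),'st-':(244,218),'st+':(317,299),'jar':(391,308),'tin':(253,172),'spool':(229,265)},'side':{'bench':(260,250),'module':(288,272),'round':(337,189),'bar':(362,325),'st-':(354,297),'st+':(337,209),'jar':(291,169),'tin':(306,342),'spool':(400,252)}}[n].items():
        print(n,nm,W[v,u].round(0))
    img=z['p']; 
    ok=(z['d']>0)&(W[...,2]>-20)
    x,y=W[...,0],W[...,1]
    # ortho view: 1px = 1mm ; x up, y left
    O=np.zeros((600,450,3),np.uint8)
    r=(820-x[ok]).astype(int);c=(300-y[ok]).astype(int)
    print(x[230,280],y[230,280])
    k=(r>=0)&(r<450)&(c>=0)&(c<600)
    O=np.zeros((450,600,3),np.uint8);rr,cc=r[k],c[k];col=img[ok][k][:,::-1]
    for a in(0,1):
        for b in (0,1): O[np.clip(rr+a,0,449),np.clip(cc+b,0,599)]=col
    big.append(O)
cv2.imwrite('pics/ortho.png',cv2.resize(np.vstack(big),(533,800))[:, :]) 
cv2.imwrite('pics/o1.png',big[0]);cv2.imwrite('pics/o2.png',big[1])
cv2.imwrite('pics/o.png',cv2.resize(np.vstack(big),(400,600)))
E
```

```text
scene bench [507.  75.   1.]
scene module [500. -84.  24.]
scene round [651. 159.  25.]
scene bar [ 613. -230.   26.]
scene st- [ 615. -167.   28.]
scene st+ [639. 101.  28.]
scene jar [552. 226.  47.]
scene tin [ 507. -263.   28.]
scene spool [723. -84.  41.]
567.0001394541666 -96.28016810008688
side bench [454.  11.  -0.]
side module [499. -89.  24.]
side round [653. 158.  28.]
side bar [ 608. -243.   24.]
side st- [ 610. -178.   27.]
side st+ [637.  87.  26.]
side jar [555. 230.  48.]
side tin [ 504. -266.   29.]
side spool [726. -89.  41.]
504.38527076652196 68.7140806324802
```

```bash
python3 - <<'E'
from h import *
from scipy.optimize import minimize
A=[]
for n in ['scene','side']:
    z=np.load(f'pics/{n}0.npz');W=cloud(n,z['p'],z['d']);c=W[(z['d']>0)]
    col=z['p'][z['d']>0].astype(int);white=(col.min(1)>150)
    def near(x,y,r,lo,hi,m=white):
        k=m&(np.hypot(c[:,0]-x,c[:,1]-y)<r)&(c[:,2]>lo)&(c[:,2]<hi);return c[k]
    q=near(652,158,30,23,29);print(n,'round',len(q),q.mean(0).round(1),(q.min(0)+q.max(0)).round(1)/2)
    q=near(611,-238,38,23,29);r=cv2.minAreaRect(q[:,:2].astype(np.float32));print('bar',len(q),r)
    q=near(500,-86,50,18,26,np.ones(len(c),bool));r=cv2.minAreaRect(q[:,:2].astype(np.float32));print('module',len(q),r)
    black=col.max(1)<60
    q=near(500,-86,25,22,32,black);print('cap',len(q),q.mean(0).round(1))
    for x,y in((613,-172),(638,94)):
        q=near(x,y,22,20,32,black);print('stcap',len(q),q.mean(0).round(1))
    k=white&(c[:,2]>27)&(c[:,2]<33)&(np.abs(c[:,1]+40)<230)&(np.abs(c[:,0]-640)<60)
    A.append(c[k][:,:2]); print('top',k.sum())
# template fit of 30mm-high tops
def outside(P,t):
    a=t[2];d=P-t[:2];X=d[:,0]*np.cos(a)+d[:,1]*np.sin(a);Y=-d[:,0]*np.sin(a)+d[:,1]*np.cos(a)
    yy=(Y+27)%54-27+0; yd=np.abs((Y+0+27)%54-27)
    ddiv=np.hypot(np.maximum(yd-4,0),np.maximum(np.maximum(-X,X-64),0))+np.maximum(np.abs(Y)-166,0)
    dbar=np.maximum(np.maximum(64-X,X-74),0)+np.maximum(np.abs(Y)-166,0)
    return np.minimum(ddiv,dbar)
for P in A+[np.vstack(A)]:
    f=lambda t:np.minimum(outside(P,t)**2,100).mean()
    best=min((minimize(f,[x,y,a],method='Nelder-Mead') for x in(590,600) for y in(-40,-30,-50) for a in(-.1,)),key=lambda r:r.fun)
    print(best.x,best.fun)
E
```

```text
scene round 272 [652.4 161.3  26.1] [652.3 161.4  26. ]
bar 152 ((609.8825073242188, -235.775634765625), (46.48070526123047, 59.735687255859375), 50.603973388671875)
module 302 ((498.3544921875, -86.55946350097656), (40.26637268066406, 60.8173713684082), 72.68104553222656)
cap 25 [499.7 -85.4  26.4]
stcap 15 [ 612.2 -173.8   26.7]
stcap 46 [638.5 100.1  26.3]
top 1399
side round 93 [647.2 160.4  25.1] [649.35 157.65  25.65]
bar 289 ((611.088623046875, -224.64002990722656), (46.31665802001953, 64.05403137207031), 83.92367553710938)
module 424 ((497.1190490722656, -88.67941284179688), (43.21796798706055, 60.4492073059082), 74.49472045898438)
cap 73 [497.5 -88.   25.2]
stcap 83 [ 611.2 -174.    25.5]
stcap 46 [637.5  97.1  25. ]
top 1194
[ 5.97578455e+02 -3.44673336e+01 -1.02840956e-01] 11.52638692014776
[ 5.96163584e+02 -3.60945868e+01 -1.01832380e-01] 3.359165045980098
[ 5.96992075e+02 -3.53622093e+01 -1.03315298e-01] 7.876519862558007
```

View pics/o.png

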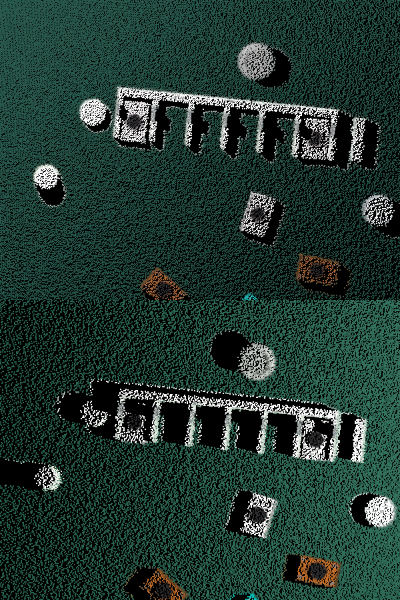

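send_rows([
  {"gripper": 1, "az": 7.05},
  {"gripper": 1, "az": 7.05},
  {"gripper": 1, "az": 7.05},
  {"gripper": 1, "az": 7.05},
  {"gripper": 1, "az": 7.05},
])

```text
$.targets[0]: bad value
```

send_rows([
  {"gripper": 1, "az": 7.05},
  {"gripper": 1, "az": 7.05},
  {"gripper": 1, "az": 7.05},
  {"gripper": 1, "az": 7.05},
  {"gripper": 1, "az": 7.05},
])

```text
$.targets[0]: bad value
```

send_rows([
  {"gripper": 1, "x": 2.45, "y": -2.9},
  {"gripper": 1, "x": 2.45, "y": -2.9},
  {"gripper": 1, "x": 2.45, "y": -2.9},
  {"gripper": 1, "x": 2.45, "y": -2.9},
  {"gripper": 1, "x": 2.45, "y": -2.9},
])

```text
$.targets[0]: bad value
```

send_rows([
  {"gripper": 1, "x": 2.45, "y": -2.9},
  {"gripper": 1, "x": 2.45, "y": -2.9},
  {"gripper": 1, "x": 2.45, "y": -2.9},
  {"gripper": 1, "x": 2.45, "y": -2.9},
  {"gripper": 1, "x": 2.45, "y": -2.9},
])

```text
$.targets[0]: bad value
```

```bash
cat >> h.py <<'E'
R0=np.array([597.,-35.3]);YAW=-.103
def where(X=None,Y=None,Z=None,yaw=None):
    "tool in rack frame; remaining tool-frame shift (cm) to X,Y,Z"
    from scipy.spatial.transform import Rotation as R
    s=arm.read_state();p=s['position'];T=R.from_quat(s['ee_rot']).as_matrix()
    c,q=np.cos(YAW),np.sin(YAW);B=np.array([[c,-q],[q,c]])
    r=B.T@(p[:2]-R0);a=np.degrees(np.arctan2(T[1,0],T[0,0])-YAW)
    print('t',round(s['clock'],2),'rack',r.round(1),'z',p[2].round(1),'toolx-yaw vs rack',a.round(1),'tilt',np.degrees(np.arccos(-T[2,2])).round(2),'F',np.round(s['contact_force'],1),'w',round(s['gripper_width'],1),'j',np.round(s['joints'],2))
    if X is not None:
        w=np.r_[B@[X,Y]+R0,Z]; print('shift cm',(T.T@(w-p)/10).round(2))
E
python3 -c "
from h import *
where(44,195,100)"
```

```text
t 0.8 rack [-389.2  563. ] z 231.3 toolx-yaw vs rack -19.5 tilt 0.0 F [-0.7 -0.5 -0. ] w 85.3 j [ 1.39  0.38  0.01 -0.   -1.19 -0.26]
shift cm [53.11 20.26 13.13]
```

send_rows([
  {"gripper": 1, "x": 0, "y": 0, "z": 0, "ax": 0, "ay": 0, "az": 7.05},
  {"gripper": 1, "x": 0, "y": 0, "z": 0, "ax": 0, "ay": 0, "az": 7.05},
  {"gripper": 1, "x": 0, "y": 0, "z": 0, "ax": 0, "ay": 0, "az": 7.05},
  {"gripper": 1, "x": 0, "y": 0, "z": 0, "ax": 0, "ay": 0, "az": 7.05},
  {"gripper": 1, "x": 0, "y": 0, "z": 0, "ax": 0, "ay": 0, "az": 7.05},
])

```text
clock: 1.22
position: [267.7, 564.7, 231.3]
ee_rot: [0.862, -0.507, -0.0, 0.0]
contact_force: [-0.1, -0.1, -0.2]
gripper_width: 25.5
grasp_force: 0.0
```

send_rows([
  {"gripper": 1, "x": 0, "y": 0, "z": 0, "ax": 0, "ay": 0, "az": 7.05},
  {"gripper": 1, "x": 0, "y": 0, "z": 0, "ax": 0, "ay": 0, "az": 7.05},
  {"gripper": 1, "x": 0, "y": 0, "z": 0, "ax": 0, "ay": 0, "az": 7.05},
  {"gripper": 1, "x": 0, "y": 0, "z": 0, "ax": 0, "ay": 0, "az": 7.05},
  {"gripper": 1, "x": 0, "y": 0, "z": 0, "ax": 0, "ay": 0, "az": 7.05},
])

```text
clock: 1.63
position: [267.8, 564.7, 231.3]
ee_rot: [-0.668, 0.744, -0.0, -0.0]
contact_force: [-0.6, -0.3, 1.2]
gripper_width: -0.1
grasp_force: 0.0
```

send_rows([
  {"gripper": 1, "x": 2.45, "y": -2.9, "z": 0, "ax": 0, "ay": 0, "az": 0},
  {"gripper": 1, "x": 2.45, "y": -2.9, "z": 0, "ax": 0, "ay": 0, "az": 0},
  {"gripper": 1, "x": 2.45, "y": -2.9, "z": 0, "ax": 0, "ay": 0, "az": 0},
  {"gripper": 1, "x": 2.45, "y": -2.9, "z": 0, "ax": 0, "ay": 0, "az": 0},
  {"gripper": 1, "x": 2.45, "y": -2.9, "z": 0, "ax": 0, "ay": 0, "az": 0},
])

```text
clock: 2.05
position: [400.3, 426.8, 231.5]
ee_rot: [-0.67, 0.742, 0.0, 0.0]
contact_force: [1.3, -0.6, -0.0]
gripper_width: -0.1
grasp_force: 0.0
```

send_rows([
  {"gripper": 1, "x": 2.45, "y": -2.9, "z": 0, "ax": 0, "ay": 0, "az": 0},
  {"gripper": 1, "x": 2.45, "y": -2.9, "z": 0, "ax": 0, "ay": 0, "az": 0},
  {"gripper": 1, "x": 2.45, "y": -2.9, "z": 0, "ax": 0, "ay": 0, "az": 0},
  {"gripper": 1, "x": 2.45, "y": -2.9, "z": 0, "ax": 0, "ay": 0, "az": 0},
  {"gripper": 1, "x": 0, "y": 0, "z": 0, "ax": 0, "ay": 0, "az": 0},
])

```text
clock: 2.47
position: [508.2, 314.3, 231.3]
ee_rot: [-0.668, 0.744, -0.001, -0.0]
contact_force: [-0.5, 0.3, 0.5]
gripper_width: 0.2
grasp_force: 0.0
```

```bash
python3 -c "
from h import *
where(44,195,100)"
```

```text
t 2.47 rack [-124.3  338.6] z 231.3 toolx-yaw vs rack -90.3 tilt 0.07 F [-0.5  0.3  0.5] w 0.2 j [ 0.83  0.34 -0.06  0.   -1.17 -0.93]
shift cm [ 14.25 -16.9   13.15]
```

send_rows([
  {"gripper": 1, "x": 2.37, "y": -2.82, "z": 0, "ax": 0, "ay": 0, "az": 0},
  {"gripper": 1, "x": 2.37, "y": -2.82, "z": 0, "ax": 0, "ay": 0, "az": 0},
  {"gripper": 1, "x": 2.37, "y": -2.82, "z": 0, "ax": 0, "ay": 0, "az": 0},
  {"gripper": 1, "x": 2.37, "y": -2.82, "z": 0, "ax": 0, "ay": 0, "az": 0},
  {"gripper": 1, "x": 2.37, "y": -2.82, "z": 0, "ax": 0, "ay": 0, "az": 0},
])

```text
clock: 2.88
position: [633.9, 185.3, 231.5]
ee_rot: [-0.67, 0.742, 0.0, 0.0]
contact_force: [0.7, 0.8, 0.0]
gripper_width: -0.1
grasp_force: 0.0
```

send_rows([
  {"gripper": 1, "x": 2.37, "y": -2.82, "z": 2, "ax": 0, "ay": 0, "az": 0},
  {"gripper": 1, "x": 0, "y": 0, "z": 3.7, "ax": 0, "ay": 0, "az": 0},
  {"gripper": 1, "x": 0, "y": 0, "z": 3.7, "ax": 0, "ay": 0, "az": 0},
  {"gripper": 1, "x": 0, "y": 0, "z": 3.7, "ax": 0, "ay": 0, "az": 0},
  {"gripper": 1, "x": 0, "y": 0, "z": 0, "ax": 0, "ay": 0, "az": 0},
])

```text
clock: 3.3
position: [653.1, 158.0, 91.4]
ee_rot: [-0.669, 0.743, 0.003, -0.008]
contact_force: [-1.0, -0.3, -1.1]
gripper_width: 0.3
grasp_force: 0.0
```

```bash
python3 - <<'E'
from h import *
where(44,195,50)
p,d=arm.get_image('side')
cv2.imwrite('pics/side1.png',cv2.resize(p[150:350,220:460,::-1],(720,600),interpolation=cv2.INTER_CUBIC))
M=arm.camera_model('side');Ti=np.linalg.inv(M['cam_to_world'])
c,q=np.cos(YAW),np.sin(YAW)
for y in (-162,-108,-54,0,54,108,162):
    w=[R0[0]+c*44-q*y,R0[1]+q*44+c*y,56,1];k=Ti@w;print(y,(M['fx']*k[0]/k[2]+M['cx']).round(),(M['fy']*k[1]/k[2]+M['cy']).round())
s=arm.read_state()['position'];k=Ti@np.r_[s,1];print('tcp',M['fx']*k[0]/k[2]+M['cx'],M['fy']*k[1]/k[2]+M['cy'])
E
```

```text
t 3.3 rack [ 36. 198.] z 91.4 toolx-yaw vs rack -90.1 tilt 0.97 F [-1.  -0.3 -1.1] w 0.3 j [ 0.48  0.59 -0.02 -0.   -0.98 -0.58]
shift cm [ 0.27 -0.87  4.13]
-162 366.0 294.0
-108 361.0 273.0
-54 357.0 253.0
0 353.0 235.0
54 350.0 218.0
108 346.0 203.0
162 343.0 188.0
tcp 339.4577849060378 164.2602489371052
```

View pics/side1.png

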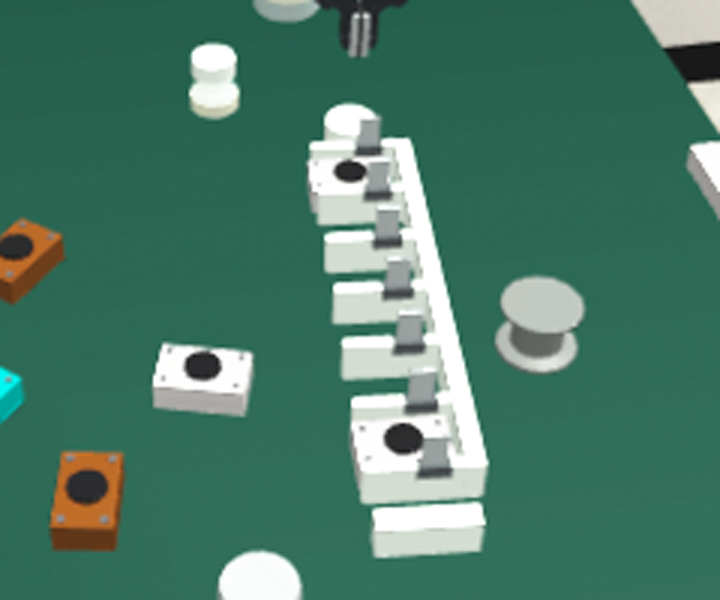

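send_rows([
  {"gripper": 1, "x": 0.2, "y": -0.8, "z": 2, "ax": 0, "ay": 0, "az": 0},
  {"gripper": 1, "x": 0, "y": 0, "z": 2.1, "ax": 0, "ay": 0, "az": 0},
  {"gripper": 1, "x": 0, "y": 0, "z": 0, "ax": 0, "ay": 0, "az": 0},
  {"gripper": 1, "x": 0, "y": 0, "z": 0, "ax": 0, "ay": 0, "az": 0},
])

```text
clock: 3.68
position: [667.0, 157.8, 61.3]
ee_rot: [-0.67, 0.742, -0.001, 0.001]
contact_force: [0.4, 0.9, 0.9]
gripper_width: 0.2
grasp_force: 0.0
```

```bash
python3 -c "
from h import *
where(44,28,49.5)"
```

```text
t 3.68 rack [ 49.8 199.3] z 61.3 toolx-yaw vs rack -89.9 tilt 0.1 F [0.4 0.9 0.9] w 0.2 j [ 0.47  0.63 -0.03  0.   -0.91 -0.57]
shift cm [17.13  0.61  1.17]
```

send_rows([
  {"gripper": 1, "x": 0, "y": 0.6, "z": 1.2, "ax": 0, "ay": 0, "az": 0},
  {"gripper": 1, "x": 0, "y": 0, "z": 0, "ax": 0, "ay": 0, "az": 0},
  {"gripper": 1, "x": 0, "y": 0, "z": 0, "ax": 0, "ay": 0, "az": 0},
])

```text
clock: 3.93
position: [661.1, 158.5, 49.8]
ee_rot: [-0.67, 0.742, -0.001, 0.001]
contact_force: [0.3, 0.2, 0.3]
gripper_width: 0.2
grasp_force: 0.0
```

send_rows([
  {"gripper": 1, "x": 1.2, "y": 0, "z": 0, "ax": 0, "ay": 0, "az": 0},
  {"gripper": 1, "x": 1.2, "y": 0, "z": 0, "ax": 0, "ay": 0, "az": 0},
  {"gripper": 1, "x": 1.2, "y": 0, "z": 0, "ax": 0, "ay": 0, "az": 0},
  {"gripper": 1, "x": 1.2, "y": 0, "z": 0, "ax": 0, "ay": 0, "az": 0},
  {"gripper": 1, "x": 0, "y": 0, "z": 0, "ax": 0, "ay": 0, "az": 0},
])

```text
clock: 4.35
position: [655.7, 107.5, 48.7]
ee_rot: [-0.669, 0.743, -0.0, 0.0]
contact_force: [-0.9, -0.6, 6.0]
gripper_width: -0.2
grasp_force: 2.7
```

```bash
python3 - <<'E'
from h import *
where(44,28,49.5)
p,d=arm.get_image('side')
cv2.imwrite('pics/side2.png',cv2.resize(p[140:300,280:440,::-1],(600,600),interpolation=cv2.INTER_CUBIC))
E
```

```text
t 4.35 rack [ 43.7 148.1] z 48.7 toolx-yaw vs rack -90.1 tilt 0.07 F [-0.9 -0.6  6. ] w -0.2 j [ 0.41  0.61 -0.1   0.   -0.86 -0.51]
shift cm [12.01 -0.05 -0.08]
```

View pics/side2.png

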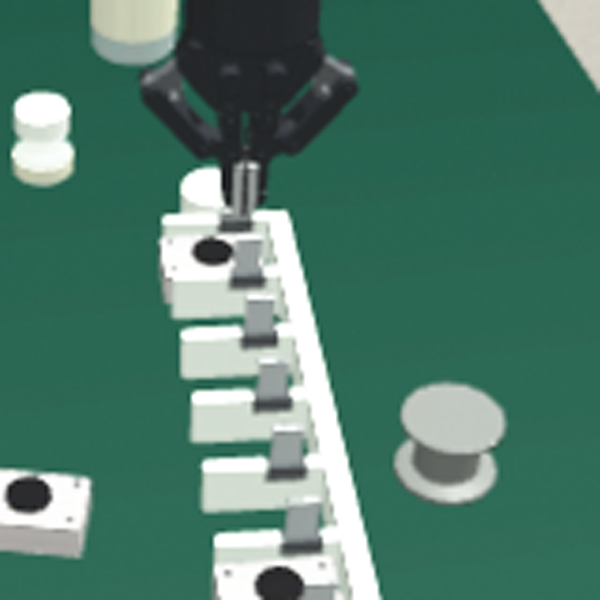

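send_rows([
  {"gripper": 1, "x": 1.2, "y": 0, "z": 0, "ax": 0, "ay": 0, "az": 0},
  {"gripper": 1, "x": 1.2, "y": 0, "z": 0, "ax": 0, "ay": 0, "az": 0},
  {"gripper": 1, "x": 1.2, "y": 0, "z": 0, "ax": 0, "ay": 0, "az": 0},
  {"gripper": 1, "x": 1.2, "y": 0, "z": 0, "ax": 0, "ay": 0, "az": 0},
  {"gripper": 1, "x": 1.2, "y": 0, "z": 0, "ax": 0, "ay": 0, "az": 0},
])

```text
clock: 4.82
position: [649.2, 49.5, 47.4]
ee_rot: [-0.67, 0.742, 0.0, 0.0]
contact_force: [-0.2, 2.1, 2.6]
gripper_width: 0.0
grasp_force: 1.2
```

send_rows([
  {"gripper": 1, "x": 1.2, "y": 0, "z": 0, "ax": 0, "ay": 0, "az": 0},
  {"gripper": 1, "x": 1.2, "y": 0, "z": 0, "ax": 0, "ay": 0, "az": 0},
  {"gripper": 1, "x": 1.2, "y": 0, "z": 0, "ax": 0, "ay": 0, "az": 0},
  {"gripper": 1, "x": 1.2, "y": 0, "z": 0, "ax": 0, "ay": 0, "az": 0},
  {"gripper": 1, "x": 1.0, "y": 0, "z": 0, "ax": 0, "ay": 0, "az": 0},
])

```text
clock: 5.23
position: [643.4, -8.6, 47.8]
ee_rot: [-0.67, 0.742, -0.0, 0.0]
contact_force: [-0.7, 2.4, 2.9]
gripper_width: 0.1
grasp_force: 1.2
```

send_rows([
  {"gripper": 1, "x": 0, "y": 0, "z": 0, "ax": 0, "ay": 0, "az": 0},
  {"gripper": 1, "x": 0, "y": 0, "z": -2, "ax": 0, "ay": 0, "az": 0},
  {"gripper": 1, "x": 0, "y": 0, "z": -4, "ax": 0, "ay": 0, "az": 0},
  {"gripper": 1, "x": 0, "y": 0, "z": -1, "ax": 0, "ay": 0, "az": 0},
])

```text
clock: 5.57
position: [645.8, -7.9, 122.7]
ee_rot: [-0.67, 0.742, -0.003, 0.002]
contact_force: [1.2, 0.7, 1.2]
gripper_width: -0.1
grasp_force: 0.0
```

```bash
python3 - <<'E'
from h import *
where(-93,-125,120)
E
```

```text
t 5.57 rack [45.7 32.3] z 122.7 toolx-yaw vs rack -89.9 tilt 0.42 F [1.2 0.7 1.2] w -0.1 j [ 0.24  0.5  -0.09  0.   -0.97 -0.34]
shift cm [15.71 13.9   0.17]
```

send_rows([
  {"gripper": 0.4, "x": 2.5, "y": 2.32, "z": 0, "ax": 0, "ay": 0, "az": 0},
  {"gripper": 0.4, "x": 2.5, "y": 2.32, "z": 0, "ax": 0, "ay": 0, "az": 0},
  {"gripper": 0.4, "x": 2.5, "y": 2.32, "z": 0, "ax": 0, "ay": 0, "az": 0},
  {"gripper": 0.4, "x": 2.5, "y": 2.32, "z": 0, "ax": 0, "ay": 0, "az": 0},
  {"gripper": 0.4, "x": 2.5, "y": 2.32, "z": 0, "ax": 0, "ay": 0, "az": 0},
])

```text
clock: 5.98
position: [513.3, -120.8, 117.4]
ee_rot: [-0.67, 0.742, 0.0, -0.001]
contact_force: [0.4, -0.8, 0.8]
gripper_width: 25.5
grasp_force: 0.0
```

send_rows([
  {"gripper": 0.4, "x": 2.5, "y": 2.32, "z": 0, "ax": 0, "ay": 0, "az": 0},
  {"gripper": 0.4, "x": 0, "y": 0, "z": 4, "ax": 0, "ay": 0, "az": 0},
  {"gripper": 0.4, "x": 0, "y": 0, "z": 3, "ax": 0, "ay": 0, "az": 0},
  {"gripper": 0.4, "x": 0, "y": 0, "z": 0, "ax": 0, "ay": 0, "az": 0},
  {"gripper": 0.4, "x": 0, "y": 0, "z": 0, "ax": 0, "ay": 0, "az": 0},
])

```text
clock: 6.4
position: [488.4, -142.6, 46.7]
ee_rot: [-0.67, 0.742, 0.001, -0.002]
contact_force: [-0.1, -0.4, 0.8]
gripper_width: 25.9
grasp_force: 0.0
```

```bash
python3 - <<'E'
from h import *
where(-93,-116,6)
p,d=arm.get_image('side')
cv2.imwrite('pics/side3.png',cv2.resize(p[160:360,190:430,::-1],(720,600),interpolation=cv2.INTER_CUBIC))
E
```

```text
t 6.4 rack [ -96.9 -117.9] z 46.7 toolx-yaw vs rack -89.9 tilt 0.23 F [-0.1 -0.4  0.8] w 25.9 j [ 0.04  0.41 -0.5   0.   -0.66 -0.14]
shift cm [-0.19 -0.41  4.07]
```

View pics/side3.png

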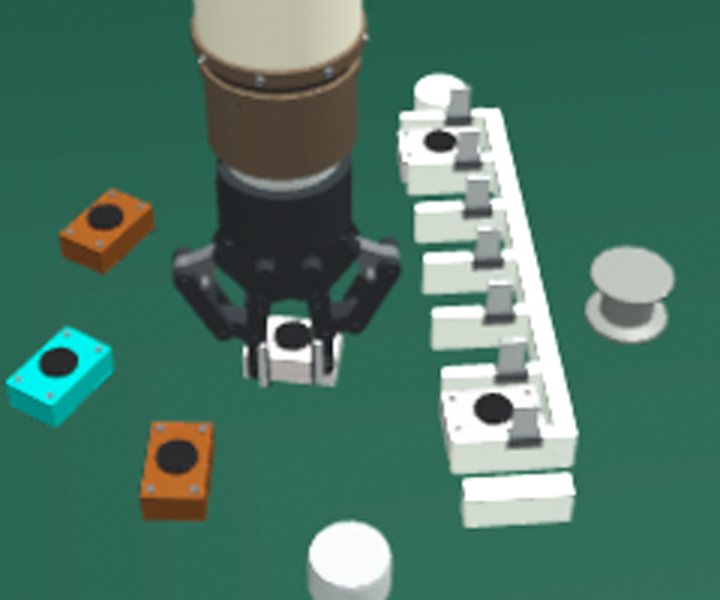

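send_rows([
  {"gripper": 0.4, "x": 0, "y": -0.4, "z": 2.2, "ax": 0, "ay": 0, "az": 0},
  {"gripper": 0.4, "x": 0, "y": 0, "z": 1.8, "ax": 0, "ay": 0, "az": 0},
  {"gripper": 0.4, "x": 0, "y": 0, "z": 0, "ax": 0, "ay": 0, "az": 0},
  {"gripper": 0.4, "x": 0, "y": 0, "z": 0, "ax": 0, "ay": 0, "az": 0},
])

```text
clock: 6.78
position: [494.4, -142.5, 8.5]
ee_rot: [-0.67, 0.742, -0.0, 0.0]
contact_force: [0.2, 0.1, 0.8]
gripper_width: 25.6
grasp_force: 0.0
```

send_rows([
  {"gripper": 0.4, "x": -0.6, "y": 0, "z": 0, "ax": 0, "ay": 0, "az": 0},
  {"gripper": 0.4, "x": -0.6, "y": 0, "z": 0, "ax": 0, "ay": 0, "az": 0},
  {"gripper": 0.4, "x": -0.6, "y": 0, "z": 0, "ax": 0, "ay": 0, "az": 0},
  {"gripper": 0.4, "x": -0.6, "y": 0, "z": 0, "ax": 0, "ay": 0, "az": 0},
  {"gripper": 0.4, "x": -0.6, "y": 0, "z": 0, "ax": 0, "ay": 0, "az": 0},
])

```text
clock: 7.2
position: [497.3, -112.1, 8.2]
ee_rot: [-0.67, 0.742, -0.001, 0.001]
contact_force: [0.3, -1.7, -0.2]
gripper_width: 25.5
grasp_force: 0.6
```

send_rows([
  {"gripper": 0.4, "x": -0.6, "y": 0, "z": 0, "ax": 0, "ay": 0, "az": 0},
  {"gripper": 0.4, "x": -0.6, "y": 0, "z": 0, "ax": 0, "ay": 0, "az": 0},
  {"gripper": 0.4, "x": -0.6, "y": 0, "z": 0, "ax": 0, "ay": 0, "az": 0},
  {"gripper": 0.4, "x": -0.6, "y": 0, "z": 0, "ax": 0, "ay": 0, "az": 0},
  {"gripper": 0.4, "x": -0.6, "y": 0, "z": 0, "ax": 0, "ay": 0, "az": 0},
])

```text
clock: 7.62
position: [499.4, -82.5, 7.4]
ee_rot: [-0.67, 0.742, 0.0, -0.0]
contact_force: [0.2, -2.2, 1.4]
gripper_width: 25.7
grasp_force: 1.2
```

```bash
cat >> h.py <<'E'
def module(m=None):
    "module top plane from scene+side clouds, rack frame"
    c0,q=np.cos(YAW),np.sin(YAW);B=np.array([[c0,-q],[q,c0]])
    for n in ['scene','side']:
        p,d=arm.get_image(n);W=cloud(n,p,d);r=(W[...,:2]-R0)@B;z=W[...,2];col=p.astype(int)
        roi=(d>0)&(r[...,0]>-150)&(r[...,0]<(0 if m is None else m))&(r[...,1]>-110)&(r[...,1]<75)&(z<32)
        top=roi&(z>18)&(col.min(-1)>140)&(col.max(-1)-col.min(-1)<40)
        cap=roi&(z>20)&(col.max(-1)<60)
        q_=r[top].astype(np.float32);a=cv2.minAreaRect(q_);print(n,len(q_),'rect',np.round(a[0],1),np.round(a[1],1),round(a[2],1),'cap',cap.sum(),r[cap].mean(0).round(1))
E
python3 - <<'E'
from h import *
where(-93,-3,6)
module()
E
```

```text
t 7.62 rack [-92.2 -56.9] z 7.4 toolx-yaw vs rack -90.0 tilt 0.03 F [ 0.2 -2.2  1.4] w 25.7 j [ 0.16  0.47 -0.54  0.   -0.56 -0.26]
shift cm [-5.39  0.07  0.14]
scene 296 rect [-64.3 -25.4] [164.3 126.6] 89.5 cap 61 [-93.  -39.4]
side 140 rect [-63.5 -27.5] [164.2 126.7] 89.9 cap 77 [-95.3 -36.3]
```

send_rows([
  {"gripper": 0.4, "x": -0.6, "y": 0, "z": 0, "ax": 0, "ay": 0, "az": 0},
  {"gripper": 0.4, "x": -0.6, "y": 0, "z": 0, "ax": 0, "ay": 0, "az": 0},
  {"gripper": 0.4, "x": -0.6, "y": 0, "z": 0, "ax": 0, "ay": 0, "az": 0},
  {"gripper": 0.4, "x": -0.6, "y": 0, "z": 0, "ax": 0, "ay": 0, "az": 0},
  {"gripper": 0.4, "x": -0.6, "y": 0, "z": 0, "ax": 0, "ay": 0, "az": 0},
])

```text
clock: 8.13
position: [502.5, -52.5, 7.3]
ee_rot: [-0.67, 0.742, 0.0, -0.0]
contact_force: [0.2, -0.6, -1.1]
gripper_width: 25.3
grasp_force: 0.4
```

send_rows([
  {"gripper": 0.4, "x": -0.6, "y": 0, "z": 0, "ax": 0, "ay": 0, "az": 0},
  {"gripper": 0.4, "x": -0.6, "y": 0, "z": 0, "ax": 0, "ay": 0, "az": 0},
  {"gripper": 0.4, "x": -0.4, "y": 0, "z": 0, "ax": 0, "ay": 0, "az": 0},
  {"gripper": 0.4, "x": -0.3, "y": 0, "z": 0, "ax": 0, "ay": 0, "az": 0},
  {"gripper": 0.4, "x": 0, "y": 0, "z": 0, "ax": 0, "ay": 0, "az": 0},
])

```text
clock: 8.55
position: [504.9, -33.5, 7.5]
ee_rot: [-0.67, 0.742, -0.0, 0.0]
contact_force: [0.5, -0.2, 0.1]
gripper_width: 25.6
grasp_force: 0.0
```

```bash
sed -i 's/(0 if m is None/(-8 if m is None/; s/top=roi&(z>18)/top=roi\&(z>18)\&(z<25)/' h.py; python3 - <<'E'
from h import *
where(-93,-3,6)
module()
p,d=arm.get_image('scene')
cv2.imwrite('pics/scene4.png',cv2.resize(p[150:330,210:430,::-1],(733,600),interpolation=cv2.INTER_CUBIC))
E
```

```text
t 8.55 rack [-91.8  -7.7] z 7.5 toolx-yaw vs rack -89.9 tilt 0.03 F [ 0.5 -0.2  0.1] w 25.6 j [ 0.26  0.47 -0.54 -0.   -0.56 -0.36]
shift cm [-0.47  0.12  0.15]
scene 291 rect [-97.1  21.6] [40.6 61.3] 89.4 cap 60 [-93.3  10.3]
side 116 rect [-102.1    8.6] [52.2 63.9] 5.2 cap 78 [-94.7  11.8]
```

View pics/scene4.png

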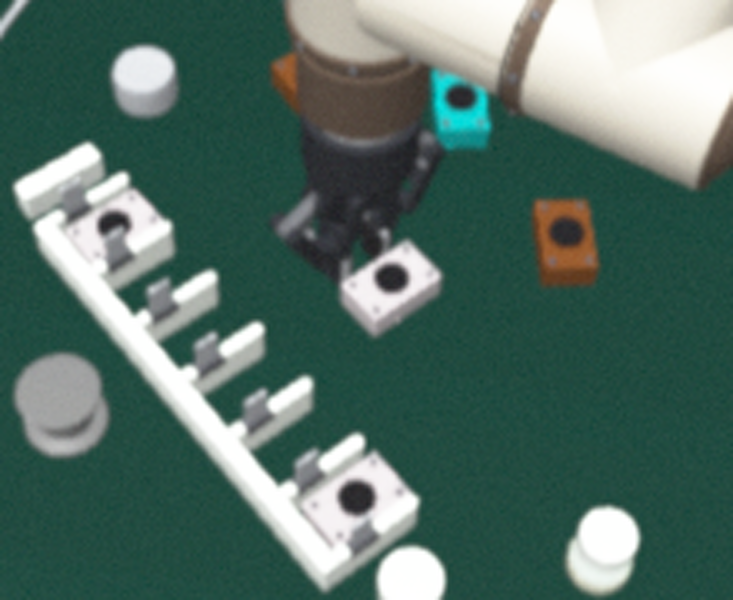

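send_rows([
  {"gripper": 0.4, "x": -0.3, "y": 0, "z": 0, "ax": 0, "ay": 0, "az": 0},
  {"gripper": 0.4, "x": -0.25, "y": 0, "z": 0, "ax": 0, "ay": 0, "az": 0},
  {"gripper": 0.4, "x": 0, "y": 0, "z": 0, "ax": 0, "ay": 0, "az": 0},
  {"gripper": 0.4, "x": 1, "y": 0, "z": 0, "ax": 0, "ay": 0, "az": 0},
  {"gripper": 0.4, "x": 2, "y": 0, "z": -0.5, "ax": 0, "ay": 0, "az": 0},
])

```text
clock: 9.12
position: [502.0, -58.1, 11.9]
ee_rot: [-0.671, 0.741, 0.0, -0.0]
contact_force: [0.0, -0.6, -0.8]
gripper_width: 25.5
grasp_force: 0.0
```

send_rows([
  {"gripper": 0.4, "x": 0, "y": 0, "z": -4, "ax": 0, "ay": 0, "az": 0},
  {"gripper": 0.4, "x": 0, "y": 0, "z": -4, "ax": 0, "ay": 0, "az": 0},
  {"gripper": 0.4, "x": 0, "y": 3, "z": 0, "ax": 0, "ay": 0, "az": 0},
  {"gripper": 0.4, "x": 0, "y": 3, "z": 0, "ax": 0, "ay": 0, "az": 0},
  {"gripper": 0.4, "x": 0, "y": 0, "z": 0, "ax": 0, "ay": 0, "az": -6.9},
])

```text
clock: 9.53
position: [436.1, -53.4, 92.3]
ee_rot: [0.713, -0.701, -0.002, 0.001]
contact_force: [0.5, 0.5, -0.7]
gripper_width: 25.6
grasp_force: 0.0
```

send_rows([
  {"gripper": 0.4, "x": 0, "y": 0, "z": 0, "ax": 0, "ay": 0, "az": -6.9},
  {"gripper": 0.4, "x": 0, "y": 0, "z": 0, "ax": 0, "ay": 0, "az": -6.9},
  {"gripper": 0.4, "x": 0, "y": 0, "z": 0, "ax": 0, "ay": 0, "az": -6.9},
  {"gripper": 0.4, "x": 0, "y": 0, "z": 0, "ax": 0, "ay": 0, "az": -6.9},
  {"gripper": 0.4, "x": 0, "y": 0, "z": 0, "ax": 0, "ay": 0, "az": -6.9},
])

```text
clock: 9.95
position: [442.2, -52.9, 92.5]
ee_rot: [0.89, -0.455, 0.0, -0.0]
contact_force: [-0.6, 0.4, 0.2]
gripper_width: 25.6
grasp_force: 0.0
```

send_rows([
  {"gripper": 0.4, "x": 0, "y": 0, "z": 0, "ax": 0, "ay": 0, "az": -6.9},
  {"gripper": 0.4, "x": 0, "y": 0, "z": 0, "ax": 0, "ay": 0, "az": -6.9},
  {"gripper": 0.4, "x": 0, "y": 0, "z": 0, "ax": 0, "ay": 0, "az": -6.9},
  {"gripper": 0.4, "x": 0, "y": 0, "z": 0, "ax": 0, "ay": 0, "az": -6.9},
  {"gripper": 0.4, "x": 0, "y": 0, "z": 0, "ax": 0, "ay": 0, "az": -6.9},
])

```text
clock: 10.37
position: [442.2, -53.0, 92.4]
ee_rot: [0.985, -0.171, 0.0, -0.0]
contact_force: [0.3, 0.6, -0.6]
gripper_width: 25.8
grasp_force: 0.0
```

send_rows([
  {"gripper": 0.4, "x": 0, "y": 0, "z": 0, "ax": 0, "ay": 0, "az": -6.9},
  {"gripper": 0.4, "x": 0, "y": 0, "z": 0, "ax": 0, "ay": 0, "az": -6.9},
  {"gripper": 0.4, "x": 0, "y": 0, "z": 0, "ax": 0, "ay": 0, "az": 0},
  {"gripper": 0.4, "x": 0, "y": 0, "z": 0, "ax": 0, "ay": 0, "az": 0},
])

```text
clock: 10.7
position: [442.3, -52.8, 92.5]
ee_rot: [0.998, -0.056, 0.0, -0.0]
contact_force: [0.1, -0.3, -0.1]
gripper_width: 25.4
grasp_force: 0.0
```

```bash
python3 - <<'E'
from h import *
where(-155,27,7)
module()
E
```

```text
t 10.7 rack [-152.1  -33.3] z 92.5 toolx-yaw vs rack -0.5 tilt 0.01 F [ 0.1 -0.3 -0.1] w 25.4 j [ 0.25  0.25 -0.61 -0.   -0.72  1.21]
shift cm [-0.34 -6.03  8.55]
scene 287 rect [-97.3  27. ] [39.  60.4] 88.9 cap 39 [-95.3  28.1]
side 287 rect [-98.   25.5] [42.4 59.1] 89.6 cap 59 [-96.9  24.5]
```

send_rows([
  {"gripper": 0.4, "x": 0.1, "y": -3, "z": 0, "ax": 0, "ay": 0, "az": -0.5},
  {"gripper": 0.4, "x": 0.1, "y": -3, "z": 0, "ax": 0, "ay": 0, "az": 0},
  {"gripper": 0.4, "x": 0, "y": 0, "z": 4, "ax": 0, "ay": 0, "az": 0},
  {"gripper": 0.4, "x": 0, "y": 0, "z": 3, "ax": 0, "ay": 0, "az": 0},
  {"gripper": 0.4, "x": 0, "y": 0, "z": 1.5, "ax": 0, "ay": 0, "az": 0},
])

```text
clock: 11.22
position: [448.9, 7.0, 4.9]
ee_rot: [0.999, -0.05, -0.002, 0.001]
contact_force: [-1.0, 0.3, 0.2]
gripper_width: 26.0
grasp_force: 0.0
```

send_rows([
  {"gripper": 0.4, "x": 0, "y": 0, "z": 0, "ax": 0, "ay": 0, "az": 0},
  {"gripper": 0.4, "x": 0, "y": 0, "z": 0, "ax": 0, "ay": 0, "az": 0},
])

```text
clock: 11.38
position: [450.4, 6.9, 7.0]
ee_rot: [0.999, -0.05, -0.001, 0.0]
contact_force: [-0.5, -1.0, 0.6]
gripper_width: 25.6
grasp_force: 0.0
```

```bash
python3 - <<'E'
from h import *
where(-70,26.5,7)
E
```

```text
t 11.38 rack [-150.2   26.9] z 7.0 toolx-yaw vs rack 0.2 tilt 0.11 F [-0.5 -1.   0.6] w 25.6 j [ 0.38  0.41 -0.68  0.   -0.48  1.09]
shift cm [ 8.02  0.07 -0.01]
```

send_rows([
  {"gripper": 0.4, "x": 0.6, "y": 0, "z": 0, "ax": 0, "ay": 0, "az": 0},
  {"gripper": 0.4, "x": 0.6, "y": 0, "z": 0, "ax": 0, "ay": 0, "az": 0},
  {"gripper": 0.4, "x": 0.6, "y": 0, "z": 0, "ax": 0, "ay": 0, "az": 0},
  {"gripper": 0.4, "x": 0.6, "y": 0, "z": 0, "ax": 0, "ay": 0, "az": 0},
  {"gripper": 0.4, "x": 0.6, "y": 0, "z": 0, "ax": 0, "ay": 0, "az": 0},
])

```text
clock: 11.8
position: [480.9, 3.8, 8.1]
ee_rot: [0.999, -0.05, 0.0, -0.0]
contact_force: [-2.3, 0.9, 1.5]
gripper_width: 25.8
grasp_force: 1.2
```

send_rows([
  {"gripper": 0.4, "x": 0.6, "y": 0, "z": 0, "ax": 0, "ay": 0, "az": 0},
  {"gripper": 0.4, "x": 0.6, "y": 0, "z": 0, "ax": 0, "ay": 0, "az": 0},
  {"gripper": 0.4, "x": 0.6, "y": 0, "z": 0, "ax": 0, "ay": 0, "az": 0},
  {"gripper": 0.4, "x": 0.6, "y": 0, "z": 0, "ax": 0, "ay": 0, "az": 0},
  {"gripper": 0.4, "x": 0.6, "y": 0, "z": 0, "ax": 0, "ay": 0, "az": 0},
])

```text
clock: 12.22
position: [510.8, 1.0, 7.4]
ee_rot: [0.999, -0.05, -0.0, 0.0]
contact_force: [-2.3, 0.6, 1.2]
gripper_width: 25.5
grasp_force: 1.3
```

```bash
python3 - <<'E'
from h import *
where(-11,26.5,7)
module()
E
```

```text
t 12.22 rack [-89.5  27.2] z 7.4 toolx-yaw vs rack 0.2 tilt 0.02 F [-2.3  0.6  1.2] w 25.5 j [ 0.32  0.48 -0.53 -0.   -0.56  1.15]
shift cm [7.85 0.1  0.03]
scene 309 rect [-48.   26.6] [61.3 39.7] 0.2 cap 66 [-62.   29.1]
side 270 rect [-47.2  25.3] [42.4 60.6] 87.6 cap 84 [-56.6  19.2]
```

send_rows([
  {"gripper": 0.4, "x": 0.6, "y": 0, "z": 0, "ax": 0, "ay": 0, "az": 0},
  {"gripper": 0.4, "x": 0.6, "y": 0, "z": 0, "ax": 0, "ay": 0, "az": 0},
  {"gripper": 0.4, "x": 0.6, "y": 0, "z": 0, "ax": 0, "ay": 0, "az": 0},
  {"gripper": 0.4, "x": 0.6, "y": 0, "z": 0, "ax": 0, "ay": 0, "az": 0},
  {"gripper": 0.4, "x": 0.6, "y": 0, "z": 0, "ax": 0, "ay": 0, "az": 0},
])

```text
clock: 12.73
position: [540.8, -1.9, 7.3]
ee_rot: [0.999, -0.049, -0.0, 0.0]
contact_force: [-1.1, 0.8, 0.4]
gripper_width: 25.6
grasp_force: 0.7
```

send_rows([
  {"gripper": 0.4, "x": 0.6, "y": 0, "z": 0, "ax": 0, "ay": 0, "az": 0},
  {"gripper": 0.4, "x": 0.6, "y": 0, "z": 0, "ax": 0, "ay": 0, "az": 0},
  {"gripper": 0.4, "x": 0.6, "y": 0, "z": 0, "ax": 0, "ay": 0, "az": 0},
  {"gripper": 0.4, "x": 0.6, "y": 0, "z": 0, "ax": 0, "ay": 0, "az": 0},
  {"gripper": 0.4, "x": 0.4, "y": 0, "z": 0, "ax": 0, "ay": 0, "az": 0},
])

```text
clock: 13.15
position: [569.0, -4.7, 7.4]
ee_rot: [0.999, -0.049, 0.0, -0.0]
contact_force: [-0.5, -0.1, 0.0]
gripper_width: 25.8
grasp_force: 0.7
```

```bash
python3 - <<'E'
from h import *
where(-11.7,26.5,7)
p,d=arm.get_image('side')
cv2.imwrite('pics/side5.png',cv2.resize(p[160:340,260:440,::-1],(600,600),interpolation=cv2.INTER_CUBIC))
E
```

```text
t 13.15 rack [-31.   27.6] z 7.4 toolx-yaw vs rack 0.2 tilt 0.03 F [-0.5 -0.1  0. ] w 25.8 j [ 0.28  0.55 -0.38  0.   -0.64  1.2 ]
shift cm [1.93 0.12 0.04]
```

View pics/side5.png

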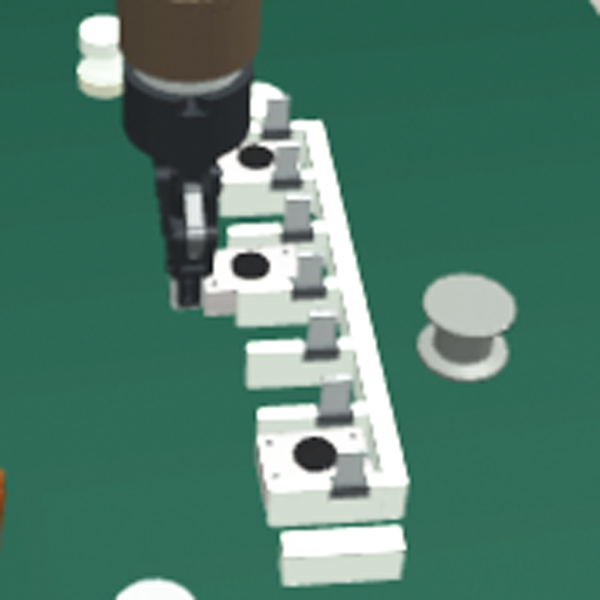

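send_rows([
  {"gripper": 0.4, "x": 0.4, "y": 0, "z": 0, "ax": 0, "ay": 0, "az": 0},
  {"gripper": 0.4, "x": 0.4, "y": 0, "z": 0, "ax": 0, "ay": 0, "az": 0},
  {"gripper": 0.4, "x": 0.4, "y": 0, "z": 0, "ax": 0, "ay": 0, "az": 0},
  {"gripper": 0.4, "x": 0.4, "y": 0, "z": 0, "ax": 0, "ay": 0, "az": 0},
  {"gripper": 0.4, "x": 0.3, "y": 0, "z": 0, "ax": 0, "ay": 0, "az": 0},
])

```text
clock: 13.62
position: [587.4, -6.5, 7.4]
ee_rot: [0.999, -0.049, 0.0, -0.0]
contact_force: [-1.3, -0.1, 0.1]
gripper_width: 25.5
grasp_force: 0.7
```

send_rows([
  {"gripper": 0.4, "x": 0, "y": 0, "z": 0, "ax": 0, "ay": 0, "az": 0},
  {"gripper": 0.4, "x": 0, "y": 0, "z": 0, "ax": 0, "ay": 0, "az": 0},
])

```text
clock: 13.78
position: [587.6, -6.4, 7.6]
ee_rot: [0.999, -0.049, 0.001, -0.0]
contact_force: [0.6, -0.1, -0.5]
gripper_width: 25.3
grasp_force: 0.0
```

```bash
python3 - <<'E'
from h import *
where(-11.7,26.5,7)
E
```

```text
t 13.78 rack [-12.3  27.7] z 7.6 toolx-yaw vs rack 0.2 tilt 0.08 F [ 0.6 -0.1 -0.5] w 25.3 j [ 0.26  0.57 -0.34  0.   -0.67  1.21]
shift cm [0.06 0.12 0.06]
```

Now back off, rise clear and check the result.

send_rows([
  {"gripper": 0.4, "x": -1.5, "y": 0, "z": 0, "ax": 0, "ay": 0, "az": 0},
  {"gripper": 0.4, "x": -3, "y": 0, "z": 0, "ax": 0, "ay": 0, "az": 0},
  {"gripper": 0.4, "x": -2, "y": 0, "z": -3, "ax": 0, "ay": 0, "az": 0},
  {"gripper": 0.4, "x": -2, "y": 0, "z": -3.5, "ax": 0, "ay": 0, "az": 0},
  {"gripper": 0.4, "x": -2, "y": 0, "z": -3.5, "ax": 0, "ay": 0, "az": 0},
])

```text
clock: 14.2
position: [481.0, 3.7, 107.9]
ee_rot: [0.999, -0.049, -0.001, 0.001]
contact_force: [1.0, -0.3, 0.3]
gripper_width: 25.8
grasp_force: 0.0
```

send_rows([
  {"gripper": 0.4, "x": -2, "y": 0, "z": -3, "ax": 0, "ay": 0, "az": 0},
  {"gripper": 0.4, "x": -2, "y": 0, "z": -3, "ax": 0, "ay": 0, "az": 0},
  {"gripper": 0.4, "x": 0, "y": 0, "z": 0, "ax": 0, "ay": 0, "az": 0},
  {"gripper": 0.4, "x": 0, "y": 0, "z": 0, "ax": 0, "ay": 0, "az": 0},
  {"gripper": 0.4, "x": 0, "y": 0, "z": 0, "ax": 0, "ay": 0, "az": 0},
])

```text
clock: 14.62
position: [442.6, 8.0, 167.6]
ee_rot: [0.999, -0.049, 0.001, -0.0]
contact_force: [-0.6, 0.8, -0.9]
gripper_width: 25.6
grasp_force: 0.0
```

```bash
python3 - <<'E'
from h import *
where()
c0,q=np.cos(YAW),np.sin(YAW);B=np.array([[c0,-q],[q,c0]])
for n in ['scene','side']:
    p,d=arm.get_image(n);W=cloud(n,p,d);r=(W[...,:2]-R0)@B;z=W[...,2]
    k=(d>0)&(z>18)&(z<30)&(p.max(-1)<60)&(np.abs(r[...,1]-27)<22)&(np.abs(r[...,0]-30)<30);print(n,k.sum(),r[k].mean(0))
    k=(d>0)&(z>19)&(z<25)&(p.min(-1)>130)&(np.abs(r[...,1]-27)<22)&(np.abs(r[...,0]-20)<42);print(np.percentile(r[k],[2,50,98],axis=0).round(1))
    cv2.imwrite(f'pics/{n}6.png',cv2.resize(p[150:340,200:430,::-1],(726,600)))
E
```

```text
t 14.62 rack [-158.    27.2] z 167.6 toolx-yaw vs rack 0.2 tilt 0.08 F [-0.6  0.8 -0.9] w 25.6 j [ 0.39  0.14 -0.51 -0.   -0.92  1.08]
scene 44 [30.84923534 27.94787592]
[[ 0.7  7.8]
 [27.2 25.1]
 [58.8 45.3]]
side 57 [28.43237009 25.48391914]
[[-0.8 13.2]
 [14.1 29.1]
 [58.4 48.6]]
```

View pics/side6.png

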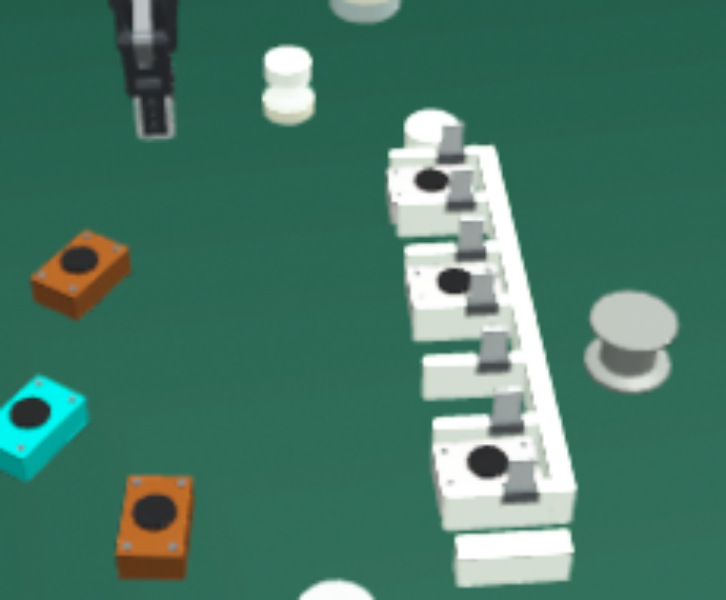

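The module's cap, at (452,282), sits at rack (30, 27) mm, which is home in the third gap. All the tabs are upright and the arm is clear.

```bash
python3 -c "
from bench import arm
print(arm.job_done())"
```

```text
the job is handed in; nothing more can be done
None
```

The first three tabs from the round block's end were brushed in turn, the module sits home in the third gap at about rack (30, 27) mm, and the job is handed in; no verdict was returned.

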